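Pin the solvent bottle into its cradle and take off the safety cap

TASK

Lock the solvent bottle into its bench cradle: take the steel locking pin out of the drilled block and push it down through the holes of the fork and the gate strap until its head sits on the fork, and let go of it. Then open the push-and-turn safety cap: press it down, twist it counter-clockwise while it is pressed, and lift it off. Finish still holding the cap level about 10 cm above the open neck; the bottle stays standing in the cradle with the gate pinned, and the wooden axle and the tools round about stay where they are.

Things in the scene. Friction and masses are not known exactly. Their poses are not given: they have to be found in the camera images.
- cradle: plywood cradle fixed to the bench, base 150 (x) x 190 (y) x 18 mm, plywood walls up to z = 78 mm on its +x, +y and -y sides round the square bottle; a steel gate strap crosses its open -x side. Origin: centre of its underside, straight under the bottle; z up. Standing somewhere in front of the robot, turned by up to 0.35 rad
- fork_hole (a point): centre of the 12 mm hole in the upper ear of the steel fork at the cradle's -x,-y corner (cradle frame x -56, y -75, z 74 mm), on the ear's top face. Both ears are 36 x 30 x 6 mm; below it, in line, follow the strap's hole and the lower ear, whose underside is 28 mm below this point. Axes as the cradle's
- gate_hole (a point): centre of the 12 mm hole at the free end of the gate strap, on the strap's top face, 10 mm below fork_hole; the strap is 8 mm thick and lies between the ears of the fork with 2 mm of room over and under it
- gate (a joint): hinge of the gate strap (vertical axis, at the cradle's -x,+y corner), rad; 0 = closed, its hole in line with the fork's; grows as the strap swings out; stays where it is left. It starts closed, at most 0.008 rad (1.2 mm at the hole) ajar; the pin's tapered tip draws it into line
- pin: loose steel locking pin, 100 g: shaft 10 mm thick and 38 mm long with a tapered tip, on top a knurled round head 22 mm in diameter and 26 mm high. Origin: centre of the tip; z up along the pin to the head. It starts upright in one of the two holes of the drilled block
- pin_seat (a point): centre of the underside of the pin's head, 38 mm above the tip; lies on fork_hole when the pin is fully home
- pin_block: wooden block fixed to the bench, 46 (x) x 106 (y) x 42 mm high, with two upright through holes of 12 mm at y = -27 and +27 mm; one holds the pin (its head sits on the block), the other the axle. Origin: centre of its underside
- axle: loose plain wooden dowel without a head, 10 mm thick, 80 mm long, standing in the other hole of the block, 38 mm proud of it. Origin: its lower end. To be left alone
- bottle: loose white plastic bottle, 84 x 84 mm square and 144 mm high to its mouth, about 0.6 kg, standing on the cradle's base (18 mm above the bench) with 1.5 mm of play at each wall, so that it cannot turn. Flat round shoulder of 30 mm radius at z = 119 mm under the cap. Origin: centre of its underside; z up
- bottle_mouth (a point): centre of the rim of the bottle's neck, 144 mm above the bottle's underside
- cap: loose dark grey ribbed push-and-turn cap, 53 mm in diameter (54 over the ribs), 34 mm high, 47 g. Origin: centre of its lower rim; z up. Locked, its rim is 126 mm above the bottle's underside, 7 mm over the shoulder; a sprung disc inside pushes it up with 4 N and three inner lugs sit in pockets of the neck, so it can be neither lifted nor turned more than 6 degrees
- cap_top (a point): centre of the cap's top face, 34 mm above its rim, with raised counter-clockwise arrows. Pressed down 5 mm or more (8 N; at 7 mm and 9 N the skirt meets the shoulder) the cap turns counter-clockwise seen from above; between 40 and 82 degrees (stop) from locked it is free and lifts straight off; let up sooner it catches again
- sanding_block: loose sanding block, 63 x 101 x 34 mm, bystander; origin at the centre of its underside
- tape_measure: loose yellow tape measure, 38 x 75 x 62 mm, bystander; origin at the centre of its underside
- screwdriver: loose screwdriver lying on the bench, 207 mm long, bystander; origin at the centre of its underside
Mind the look-alikes: they are no part of the job. There is more than one size of the cap; the one meant has the size given above.

How it is judged:
On the way, in this order (a step that is already met when the one before it is completed fails the run):
1. the pin is home in fork and gate strap, its head on the fork (z of pin_seat in the frame of fork_hole below 0.003 m and horizontal distance between pin_seat and fork_hole below 0.003 m and horizontal distance between pin and gate_hole below 0.004 m and angle between pin's own z axis and vertical below 0.08 rad and contact force between the fingers and pin below 0.2 N), for 0.1 s.
2. the cap is pressed down on the bottle (z of cap in the frame of bottle below 0.122 m), for 0.05 s.
3. the cap, still on the neck, is turned past its locking teeth (angle between the x axis of cap and the x axis of bottle, either way round above 0.6 rad and z of cap in the frame of bottle below 0.135 m), for 0.05 s.
At the end, for the whole second after the job is handed in: The cap is held still and level within 20 degrees, rim 40 to 170 mm above the bottle's mouth, within 50 mm of straight over it, touching no bottle; the pin is home (head within 3 mm of the fork, shaft through the strap); the bottle stands upright on the cradle's base (z of cap in the frame of bottle_mouth between 0.04 and 0.17 m and horizontal distance between cap and bottle_mouth below 0.05 m and angle between cap's own z axis and vertical below 0.35 rad and contact force between the fingers and cap above 1 N and contact force between cap and bottle below 0.05 N and linear speed of cap below 0.03 m/s and z of pin_seat in the frame of fork_hole below 0.003 m and horizontal distance between pin_seat and fork_hole below 0.003 m and horizontal distance between pin and gate_hole below 0.004 m and z of bottle in the frame of cradle below 0.022 m and horizontal distance between bottle and cradle below 0.01 m and angle between bottle's own z axis and vertical below 0.06 rad); the arm keeps its last pose, push and grip.
It fails at once if the bottle is lifted out of its cradle or tipped (z of bottle in the frame of cradle above 0.035 m or angle between bottle's own z axis and vertical above 0.2 rad).
It fails at once if the axle or a tool is moved from its place (distance of any of axle, sanding_block, tape_measure, screwdriver from where it was at the start of the episode above 0.03 m).
It also fails if it takes over 56 s, if anything falls off the work surface, if the arm or the gripper's body presses on something with over 40 N, if the wrist force passes 120 N, or if a joint passes its speed limit or range.

ROBOT

A 6-joint arm with a two-finger parallel gripper is mounted at the origin on a cart in front of the work surface, level with it; the furniture and walls round the work are solid. World frame = base frame: x ahead of the robot, y to its left, z up, the work surface at z = 0. Lengths are in m, angles in rad, forces in N, time in s.
With the tool pointing down it reaches from about 0.3 to 0.775 m from the base axis. Payload 14.6 kg.
Tool frame: the origin (TCP) lies at the very end of the fingers, on their centre line; the grasp point (between the pads) lies 19 mm behind it; z points along the fingers, y is the line along which they close (so a half turn about z gives the same grasp; the last joint's range is limited). The gripper opens to 94 mm and grips with 3 to 60 N. Pads are 16 mm wide; open, the fingers measure 119 mm over their backs; the gripper's body (75 mm by 177 mm) begins 78 mm behind the grasp point.
Start: joints at [-1.38, 0.3, 1.521, -0, 1.321, -0.067], TCP at [0.14, -0.532, 0.205] pointing down, gripper open.
Joint ranges: [-3.03, 3.03], [-0.79, 2.21], [0.23, 2.52], [-1.04, 4.18], [0, 3.07], [-2.55, 2.55]. Speed limits (rad/s): [2.22, 2.22, 2.57, 3.14, 3.14, 3.14].

INTERFACE

Orientations are given as a unit quaternion [x, y, z, w].
In Python, from bench import observe, grab_frame, job_done, look_for gives the robot as it stands. The module is installed in compiled form; this text tells all that it offers.
- The arm moves only by the tool apply_moves, never from a script. Its argument "rows" is a list of rows, each a list of 4 numbers: the shift along the tool's x, y, z in m, then the turn about the tool's z in degrees. In form: [[tx, ty, tz, roll], ...]. A call has 1 to 12 rows; each row shifts and turns the commanded pose from where the row before left it, along the tool's axes as they then stand; what a row does not reach is not made up. A row lasts 1/12 s, in which the tool goes at most 41.7 mm and 7.16 degrees, less where a joint would pass 70% of its speed; a pose out of reach is approached as far as the arm can. A call with a gripper value outside its range is refused whole. "fingers" is the opening, from 0 (shut) to 1 (fully open), set as the call begins (left out, the last holds). The fingers move at their own pace and stop on an object; "squeeze" is the grip in N (left out, the last holds). Time passes only in rows, so rows that do not move let the fingers close. It gives the time, the measured TCP pose, the force, the opening and the grip force at its end, in the units of the state.
- observe(): the state, without advancing time (a new reading comes with each control period).
- grab_frame(name): name is "scene" or "side" or "wrist"; returns a dict with "img" (400x640x3 uint8, red, green, blue), "z_map" (400x640 float32, m along the optical axis (not along the pixel's ray), 0 where there is no reading), "fov_y" (degrees; the focal length in pixels is half the picture's height over the tangent of half this angle, whatever the lens; pixels are square), "cx", "cy" (the principal point, pixels), "k1" (the pictures are not rectified: a ray, as slopes to the right and down, at radius r is drawn at 1 + k1 r^2 times it, then the intrinsics apply), "R" (3x3) and "t" (3): a world point X has camera coordinates R X + t; the wrist camera has in their place "tool_from_camera" (4x4, takes a point from camera to tool coordinates, whose origin is the TCP and whose axes are the flange's). Camera axes: x right, y down, z forward; pixel columns grow to the right and rows downward; lengths in m; the calibration is good to about 2 mm. A picture is of the moment at which its call begins: read the wrist's pose just before it.
- job_done(): hands the job in; it is judged then, once.
Trained networks look in a picture, given as the dict that the camera call returned (one of the last four; its "shot" number tells which), for a name from the list of things; names that differ only in an ending like _2 or _b are one class to them, and where a whole thing is asked for, a point or a joint stands for the part that bears it (a point fixed in the world has none). Each returns a list of dicts, best first, with "confidence" (0 to 1); they miss things now and then, are a little off and sometimes report something else, mostly with a low value. They report only what shows in the picture. A call takes as long as a camera call. They do not tell look-alikes from the thing itself.
- look_for(picture, name): "bbox" ([left, top, right, bottom] as shares, 0 to 1, of the picture: columns of its width, rows of its height, round what is visible of it).
The state is a dict: "time_s": time; "joints": joint angles; "joint_velocities": joint speeds; "joint_torque": joint torques, N m; "tool_pos": TCP position; "ee_rot": TCP orientation; "force": force on the tool from outside, world axes, zero at the start; "torque": the same for the moment, N m; "grip_width": opening from 0.0 (shut) to 1.0 (fully open); "finger_force": force on a finger pad.
Only numpy, scipy, OpenCV 4.12 (cv2) and the standard library are available. Lean on these libraries where they do the work, as an engineer would, in place of code of your own. Each camera call takes 0.05 s, during which the arm holds its last target. There are 200 camera calls.

## Working session

There is one attempt and no reset: what is moved stays moved. The work goes in short steps, Python scripts to look and compute and a tool call to move; the robot and the scene stay as the last step left them, time stands still between calls to the robot, and variables do not carry over. Pictures are saved under pics/ and viewed, at most 10 in all, crops included, and the job is handed in when it is done.

Besides the shell and the picture viewer there is one more tool, called as name([rows], argument=value, ...), one row to a line, values as JSON. apply_moves: Moves the arm, as the interface text tells. Its arguments: {"type":"object","properties":{"rows":{"type":"array","items":{"type":"array","items":{"type":"number"}}},"fingers":{"type":"number"},"squeeze":{"type":"number"}},"required":["rows"]}

```bash
mkdir -p pics; cat > h.py <<'E'
import numpy as np, cv2
from scipy.spatial.transform import Rotation as Ro
from bench import *
def K(p):
    f=200/np.tan(np.radians(p["fov_y"])/2); return f,p["cx"],p["cy"]
def shot(n):
    s=observe(); p=grab_frame(n); p["s"]=s
    if n=="wrist":
        T=np.array(p["tool_from_camera"]); Rt=Ro.from_quat(s["ee_rot"]).as_matrix()
        A=Rt@T[:3,:3]; b=Rt@T[:3,3]+np.array(s["tool_pos"])
    else:
        A=np.array(p["R"]).T; b=-A@np.array(p["t"])
    p["A"]=A;p["b"]=b; return p
def rays(p,uv):
    f,cx,cy=K(p); uv=np.atleast_2d(uv).astype(float)
    Km=np.array([[f,0,cx],[0,f,cy],[0,0,1]]); 
    d=(uv-[cx,cy])/f; u=d.copy()
    for _ in range(30): u=d/(1+p["k1"]*(u**2).sum(1,keepdims=True))
    return np.c_[u,np.ones(len(u))]
def atz(p,uv,z):
    r=rays(p,uv)@p["A"].T; return p["b"]+r*((z-p["b"][2])/r[:,2])[:,None]
def cloud(p):
    v,u=np.mgrid[:400,:640]; r=rays(p,np.c_[u.ravel(),v.ravel()])
    X=(r*p["z_map"].ravel()[:,None])@p["A"].T+p["b"]; X[p["z_map"].ravel()==0]=np.nan
    return X.reshape(400,640,3)
def proj(p,X):
    c=(np.atleast_2d(X)-p["b"])@p["A"]; u=c[:,:2]/c[:,2:]; f,cx,cy=K(p)
    return u*(1+p["k1"]*(u**2).sum(1,keepdims=True))*f+[cx,cy]
def save(p,name,box=None,s=1):
    im=p["img"][...,::-1]
    if box: im=im[box[1]:box[3],box[0]:box[2]]
    cv2.imwrite("pics/"+name,cv2.resize(im,None,fx=s,fy=s,interpolation=cv2.INTER_CUBIC))
E
cat > a.py <<'E'
from h import *
for n in ["scene","side"]:
    p=shot(n); save(p,n+".png"); C=cloud(p); print(n,p["b"].round(3))
    for o in ["cap","pin","pin_block","axle","cradle","bottle","fork_hole","gate","sanding_block","tape_measure","screwdriver"]:
        for d in look_for(p,o)[:4]:
            b=np.array(d["bbox"])*[640,400,640,400]; c=(b[:2]+b[2:])/2
            print(o,round(d["confidence"],2),b.round().astype(int),C[int(c[1]),int(c[0])].round(3))
E
python3 a.py
```

```text
scene [-0.284  0.432  0.994]
cap 0.97 [326 194 346 219] [ 0.579 -0.052  0.044]
cap 0.87 [278 190 298 210] [0.547 0.131 0.178]
cap 0.42 [257 206 271 219] [0.691 0.169 0.022]
cradle 0.87 [257 214 328 259] [0.509 0.14  0.063]
bottle 0.6 [275 202 308 240] [0.519 0.135 0.118]
fork_hole 0.78 [258 214 328 262] [0.499 0.141 0.065]
gate 0.64 [284 222 318 246] [0.504 0.112 0.063]
tape_measure 0.73 [212 227 236 252] [0.601 0.328 0.058]
side [ 0.995 -0.969  0.618]
cap 0.69 [391 238 403 250] [0.705 0.147 0.026]
cap 0.61 [333 176 351 196] [0.564 0.104 0.18 ]
cap 0.61 [313 258 347 287] [ 0.617 -0.091  0.045]
cap 0.2 [232 289 246 307] [ 0.505 -0.293  0.066]
pin_block 0.75 [380 195 397 225] [nan nan nan]
pin_block 0.6 [307 215 325 237] [0.513 0.057 0.075]
pin_block 0.58 [230 287 276 314] [ 0.518 -0.259  0.044]
axle 0.63 [255 281 262 295] [ 0.518 -0.239  0.064]
cradle 0.73 [304 213 378 265] [0.578 0.07  0.049]
cradle 0.63 [323 199 363 228] [0.573 0.085 0.112]
bottle 0.76 [324 199 362 228] [0.577 0.083 0.113]
fork_hole 0.93 [303 211 376 264] [0.574 0.067 0.052]
gate 0.39 [308 214 325 233] [0.497 0.093 0.065]
sanding_block 0.92 [221 245 260 278] [ 0.395 -0.122  0.036]
sanding_block 0.34 [294 302 310 327] [ 0.619 -0.241  0.028]
tape_measure 0.86 [380 196 396 227] [0.63  0.297 0.043]
tape_measure 0.63 [231 289 244 306] [ 0.506 -0.297  0.071]
tape_measure 0.54 [219 244 262 277] [ 0.391 -0.115  0.034]
screwdriver 0.82 [291 302 310 327] [ 0.619 -0.244  0.03 ]
```

```bash
python3 - <<'E'
import cv2
a=cv2.imread("pics/scene.png")[160:330,190:430]; b=cv2.imread("pics/side.png")[160:340,200:440]
import numpy as np
f=lambda x:cv2.resize(x,(720,int(x.shape[0]*3)),interpolation=cv2.INTER_CUBIC)
cv2.imwrite("pics/s1.png",f(a));cv2.imwrite("pics/s2.png",f(b))
E
```

```text
(no output)
```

View pics/s1.png

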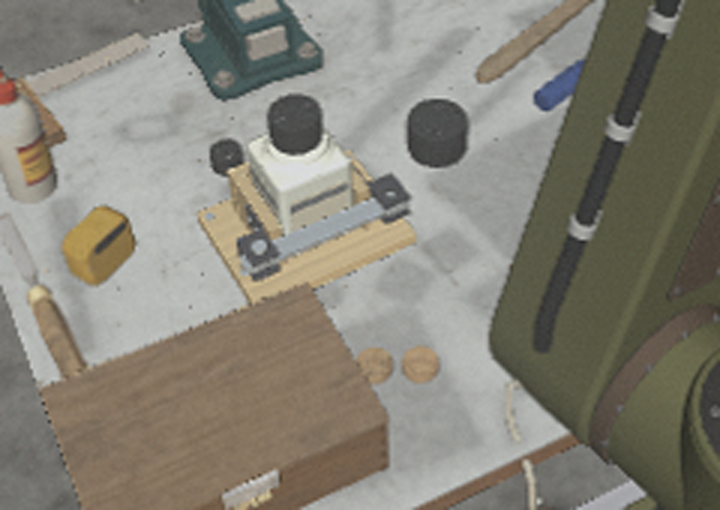

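View pics/s2.png

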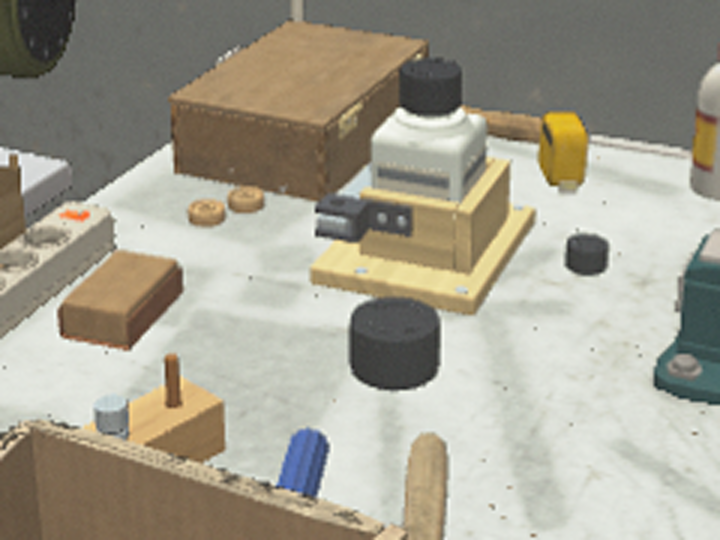

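The scene view shows three black caps: crop (437,132) large and loose on the bench, crop (228,155) small and loose, crop (295,125) on the bottle. The one on the bottle fits (locked on the neck, z≈0.18). The side view shows the pin head at crop (110,412), the brown axle at (173,380), and a cardboard box wall close in front of the pin.

```bash
python3 - <<'E'
from h import *
s=observe(); R=Ro.from_quat(s["ee_rot"]).as_matrix(); print(R.round(3),s["tool_pos"],s["grip_width"])
p=shot("wrist"); print(np.array(p["tool_from_camera"]).round(3),p["fov_y"],p["k1"])
for n in ["scene","side"]:
    p=shot(n); C=cloud(p).reshape(-1,3)
    m=(abs(C[:,2]-.178)<.004)&(np.hypot(C[:,0]-.56,C[:,1]-.11)<.06); q=C[m]
    c,r=cv2.minEnclosingCircle(q[:,:2].astype(np.float32)); print(n,"captop",m.sum(),c,r)
    # obstacles near pin, height map
    for x in np.arange(.3,.75,.04):
        print(round(x,2),[ (lambda k: round(float(np.nanmax(C[k,2])),2) if k.any() else None)((abs(C[:,0]-x)<.02)&(abs(C[:,1]-y)<.02)) for y in np.arange(-.5,.0,.04)])
E
```

```text
[[ 0.967  0.255  0.   ]
 [ 0.255 -0.967 -0.   ]
 [ 0.     0.    -1.   ]] [ 0.14021122 -0.53182057  0.20545501] 0.9989527208659542
[[ 0.    -0.973 -0.23   0.067]
 [ 1.     0.     0.    -0.   ]
 [-0.    -0.23   0.973 -0.181]
 [ 0.     0.     0.     1.   ]] 70.3983862626704 -0.021734782777632345
scene captop 181 (0.5589885711669922, 0.12347391992807388) 0.028647590428590775
0.3 [0.03, 0.03, 0.03, None, None, 0.0, None, None, None, None, None, -0.8, -0.64]
0.34 [0.04, 0.04, 0.03, 0.01, 0.0, 0.0, None, None, None, None, None, -0.79, -0.79]
0.38 [0.03, 0.03, 0.03, 0.0, None, None, None, None, None, None, None, None, 0.02]
0.42 [0.04, 0.03, 0.02, None, None, None, None, None, None, None, None, 0.0, 0.01]
0.46 [0.03, None, None, None, None, None, None, None, None, None, 0.0, 0.01, 0.01]
0.5 [None, None, None, -0.79, -0.79, -0.79, -0.79, -0.78, -0.78, 0.0, 0.0, 0.01, 0.0]
0.54 [None, None, None, -0.8, -0.79, -0.79, -0.79, -0.79, 0.0, 0.01, 0.0, 0.01, 0.01]
0.58 [None, None, None, None, -0.79, -0.79, 0.02, 0.03, 0.0, 0.01, 0.05, 0.05, 0.04]
0.62 [None, None, None, None, None, None, 0.03, 0.03,
[... 607 characters left out ...]
, None, None, None, 0.01, 0.0, 0.0, 0.04, 0.04, 0.03, 0.01]
0.46 [None, None, None, None, None, 0.04, 0.04, None, 0.0, 0.0, 0.01, 0.0, 0.0]
0.5 [None, None, None, None, None, 0.07, 0.08, 0.08, 0.0, 0.0, 0.0, 0.0, 0.0]
0.54 [None, None, None, None, None, 0.04, 0.05, 0.07, 0.0, 0.0, 0.0, 0.01, 0.01]
0.58 [0.19, 0.19, None, None, None, None, 0.0, 0.03, 0.0, 0.0, 0.05, 0.05, 0.05]
0.62 [0.01, 0.19, None, None, None, None, 0.03, 0.03, 0.0, 0.0, 0.05, 0.05, 0.05]
0.66 [None, 0.19, None, None, None, None, 0.0, 0.01, 0.02, 0.0, 0.04, 0.05, 0.0]
0.7 [None, 0.19, None, None, None, 0.02, 0.02, 0.02, 0.03, 0.0, 0.0, 0.0, 0.0]
0.74 [None, 0.19, 0.02, 0.02, 0.02, 0.02, 0.02, 0.02, 0.0, 0.0, 0.0, 0.0, 0.0]
```

apply_moves([
  [0, 0, -0.03, 0],
  [0, 0, -0.03, 0],
  [0.034, -0.011, 0, 0],
  [0.038, -0.0125, 0, 0],
  [0.038, -0.0125, 0, 0],
  [0.038, -0.0125, 0, 0],
  [0.038, -0.0125, 0, 0],
  [0.038, -0.0125, 0, 0],
  [0.038, -0.0125, 0, 0],
  [0.038, -0.0125, 0, 0],
  [0.038, -0.0125, 0, 0],
  [0.038, -0.0125, 0, 0],
])

```text
time_s: 2.35
tool_pos: [0.4738, -0.3151, 0.2656]
ee_rot: [0.992, 0.129, 0.0, 0.0]
force: [0.4, -0.6, -1.2]
grip_width: 0.999
finger_force: 0.0
```

apply_moves([
  [0.025, -0.012, 0.01, -7],
  [0, 0, 0.01, -7],
  [0, 0, 0.01, -7],
  [0, 0, 0.01, -7],
  [0, 0, 0.01, -7],
  [0, 0, 0, -7],
  [0, 0, 0, -7],
  [0, 0, 0, -7],
  [0, 0, 0, -6],
  [0, 0, 0, 0],
], fingers=0.5)

```text
time_s: 3.18
tool_pos: [0.4934, -0.2986, 0.2154]
ee_rot: [0.782, 0.623, -0.0, -0.0]
force: [-1.2, 0.5, -0.1]
grip_width: 0.502
finger_force: 0.0
```

```bash
cat > w.py <<'E'
import sys; from h import *
s=observe(); R=Ro.from_quat(s["ee_rot"]).as_matrix(); print(R[:,0].round(3),np.round(s["tool_pos"],4),np.round(s["joints"],2),s["time_s"],s["grip_width"])
p=shot("wrist"); save(p,sys.argv[1]); C=cloud(p)
np.savez("last.npz",C=C,img=p["img"])
for o in sys.argv[2:]:
    for d in look_for(p,o)[:3]:
        b=np.array(d["bbox"])*[640,400,640,400]; c=(b[:2]+b[2:])/2
        print(o,round(d["confidence"],2),b.round().astype(int),C[int(c[1]),int(c[0])].round(4))
E
python3 w.py w1.png pin axle pin_block
```

```text
[ 0.224  0.975 -0.   ] [ 0.4934 -0.2986  0.2154] [-0.61  0.35  1.43 -0.    1.36 -0.38] 3.1833 0.5015102506332968
pin 0.72 [305 170 327 191] [ 0.4976 -0.2837  0.0693]
pin_block 0.61 [298 110 338 200] [ 0.5063 -0.2568  0.0427]
```

View pics/w1.png

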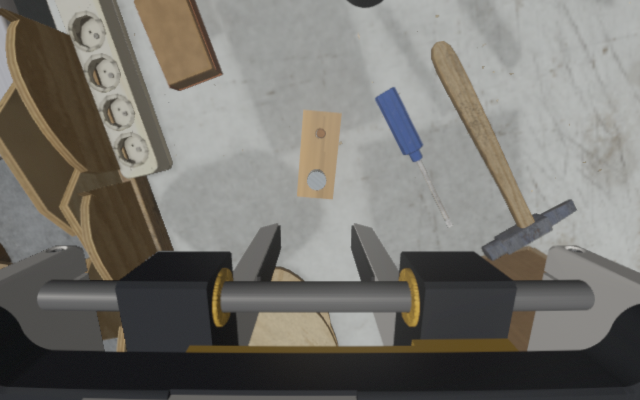

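The wrist picture shows the block in the middle, the pin head (grey) at (317,180), the axle top at (320,132), and the fingertips at (270,228)/(362,228).

```bash
cat > pinloc.py <<'E'
from h import *
s=observe(); R=Ro.from_quat(s["ee_rot"]).as_matrix()
p=shot("wrist"); C=cloud(p)
m=(abs(C[...,2]-.068)<.006)&(np.hypot(C[...,0]-.498,C[...,1]+.284)<.02)
v,u=np.nonzero(m); c,r=cv2.minEnclosingCircle(np.c_[u,v].astype(np.float32)); print(c,r,C[m].mean(0), len(v))
P=atz(p,[c],.068)[0]; print("pin",P, "delta tool",R.T@(P-np.array(s["tool_pos"])))
m=(abs(C[...,2]-.042)<.005)&(np.hypot(C[...,0]-.506,C[...,1]+.257)<.075)
q=C[m][:,:2]; print(cv2.minAreaRect(q.astype(np.float32)), q.mean(0), R[:2,0])
E
python3 pinloc.py
```

```text
(316.0395812988281, 179.88848876953125) 9.9351167678833 [ 0.49777122 -0.2837265   0.06911492] 293
pin [ 0.49775536 -0.28375876  0.068     ] delta tool [0.01539477 0.00077909 0.14745457]
((0.5060380697250366, -0.25849586725234985), (0.1063891053199768, 0.04609345644712448), 72.06122589111328) [ 0.50744275 -0.25396532] [0.23198314 0.97271981]
```

apply_moves([
  [0.0153, 0.0008, 0, 0],
  [0, 0, 0.035, -4],
  [0, 0, 0.035, 0],
  [0, 0, 0.035, 0],
  [0, 0, 0.03, 0],
  [0, 0, 0.02, 0],
  [0, 0, 0.0105, 0],
  [0, 0, 0, 0],
  [0, 0, 0, 0],
], fingers=0.5)

```text
time_s: 4.18
tool_pos: [0.498, -0.284, 0.0507]
ee_rot: [0.762, 0.648, 0.0, 0.0]
force: [0.0, 0.0, -0.2]
grip_width: 0.499
finger_force: 0.0
```

apply_moves([
  [0, 0, 0, 0],
  [0, 0, 0, 0],
  [0, 0, 0, 0],
  [0, 0, 0, 0],
  [0, 0, 0, 0],
  [0, 0, 0, 0],
], fingers=0.05, squeeze=25)

```text
time_s: 4.68
tool_pos: [0.498, -0.284, 0.0506]
ee_rot: [0.762, 0.648, 0.0, 0.0]
force: [-1.3, 0.6, 6.5]
grip_width: 0.227
finger_force: 25.0
```

apply_moves([
  [0, 0, -0.005, 0],
  [0, 0, -0.015, 0],
  [0, 0, -0.03, 0],
  [0, 0, -0.035, 0],
  [0, 0, -0.035, 0],
  [0, 0, -0.03, 0],
  [0, 0, 0, 0],
])

```text
time_s: 5.27
tool_pos: [0.4993, -0.2849, 0.2066]
ee_rot: [0.762, 0.648, 0.001, 0.004]
force: [0.7, 0.3, 0.6]
grip_width: 0.223
finger_force: 25.0
```

```bash
python3 - <<'E'
from h import *
p=shot("scene"); C=cloud(p)
print("fork approx",atz(p,[[320,223]],.074)," hinge",atz(p,[[276,242]],.074))
for n in ["scene","side"]:
    p=shot(n); C=cloud(p).reshape(-1,3)
    near=np.hypot(C[:,0]-.56,C[:,1]-.124)<.13
    m=near&(abs(C[:,2]-.018)<.004); print(n,m.sum(),cv2.minAreaRect(C[m][:,:2].astype(np.float32)))
    m=near&(abs(C[:,2]-.137)<.005);print(m.sum(),cv2.minAreaRect(C[m][:,:2].astype(np.float32)))
E
```

```text
fork approx [[0.50826769 0.04432719 0.074     ]]  hinge [[0.50092817 0.19533508 0.074     ]]
scene 758 ((0.5827488899230957, 0.12434230744838715), (0.20313380658626556, 0.19203418493270874), 1.6516588926315308)
108 ((0.5456557869911194, 0.12485677003860474), (0.06471434235572815, 0.04236104339361191), 77.51495361328125)
side 772 ((0.59581059217453, 0.09485876560211182), (0.23904192447662354, 0.1465969681739807), 50.649879455566406)
163 ((0.5619104504585266, 0.11107715964317322), (0.06785798072814941, 0.04980775713920593), 10.2593412399292)
```

apply_moves([
  [0.025, -0.004, 0, 0],
  [0.036, -0.005, 0, 0],
  [0.036, -0.005, 0, 0],
  [0.036, -0.005, 0, 0],
  [0.036, -0.0055, 0, 0],
  [0.036, -0.0055, 0, 0],
  [0.036, -0.0055, 0, 0],
  [0.031, -0.005, 0, 0],
  [0, 0, 0, -6],
  [0, 0, 0, -6],
  [0, 0, 0, 0],
  [0, 0, 0, 0],
])

```text
time_s: 6.42
tool_pos: [0.5009, -0.0089, 0.1987]
ee_rot: [0.691, 0.723, -0.001, -0.001]
force: [-0.7, 0.6, -1.6]
grip_width: 0.231
finger_force: 25.0
```

```bash
python3 w.py w2.png cap gate fork_hole gate_hole pin
```

```text
[-0.045  0.999  0.   ] [ 0.5009 -0.0089  0.1987] [-0.09  0.2   1.66 -0.    1.28 -0.14] 6.4167 0.2307166295114969
cap 0.98 [370 203 432 251] [ 0.6082 -0.0468  0.0459]
cap 0.95 [370   3 459  85] [0.5587 0.1185 0.1799]
cap 0.89 [467  35 510  76] [0.6929 0.1576 0.0251]
gate 0.47 [297 216 334 265] [ 0.5007 -0.004   0.218 ]
fork_hole 0.78 [306   0 435 160] [0.54   0.103  0.1347]
gate_hole 0.73 [313   5 334 132] [0.5025 0.1253 0.0646]
pin 0.95 [298 216 335 263] [ 0.5012 -0.0034  0.2177]
```

View pics/w2.png

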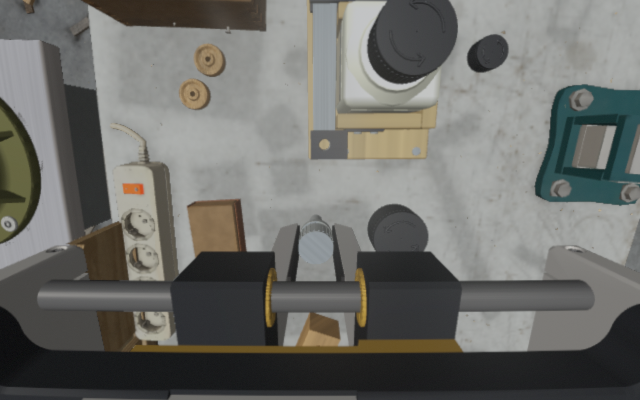

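The picture shows the black fork ear at (329,144) with its hole near (325,144), the strap running up the left of the bottle, and the held pin at (317,240).

```bash
cat > fork.py <<'E'
from h import *
s=observe(); R=Ro.from_quat(s["ee_rot"]).as_matrix()
p=shot("wrist"); C=cloud(p); tp=np.array(s["tool_pos"])
m=(abs(C[...,2]-.074)<.005)&(p["img"].max(2)<110)&(np.hypot(C[...,0]-.508,C[...,1]-.045)<.03)
v,u=np.nonzero(m); X=atz(p,np.c_[u,v],.074)[:,:2]; print("ear",cv2.minAreaRect(X.astype(np.float32)),len(u))
x0,x1,y0,y1=u.min(),u.max(),v.min(),v.max(); print(x0,x1,y0,y1)
k=(cv2.morphologyEx(m.astype(np.uint8),cv2.MORPH_CLOSE,np.ones((15,15)))-m)*(p["img"].max(2)>110)
n,l,st,ce=cv2.connectedComponentsWithStats(k.astype(np.uint8)); 
for i in range(1,n):
    if st[i,4]>15: print(st[i],ce[i],atz(p,[ce[i]],.074)[0].round(4))
m=(C[...,2]>tp[2]+.013)&(C[...,2]<tp[2]+.022)&(np.hypot(C[...,0]-tp[0],C[...,1]-tp[1])<.014)
v,u=np.nonzero(m); Y=atz(p,np.c_[u,v],np.median(C[m][:,2]))[:,:2]; c,r=cv2.minEnclosingCircle(Y.astype(np.float32)); print("head z",np.median(C[m][:,2])-tp[2],"rel tool",(R.T@(np.r_[c,tp[2]]-tp)),r)
# walls: bottle/cradle yaw from strap
m=(abs(C[...,2]-.064)<.004)&(C[...,0]<.53)&(C[...,1]>.06); q=C[m][:,:2]; print("strap",cv2.minAreaRect(q.astype(np.float32)))
m=(abs(C[...,2]-.1798)<.004); c,r=cv2.minEnclosingCircle(C[m][:,:2].astype(np.float32)); print("cap",c,r,np.median(C[m][:,2]))
save(p,"crop.png",(280,0,480,270),3) if 0 else save(p,"crop.png",(285,100,385,260),3.7)
E
python3 fork.py
```

```text
ear ((0.5129668712615967, 0.04874766245484352), (0.039226993918418884, 0.029125411063432693), 5.433965682983398) 859
311 347 129 158
[318 138  12  12 113] [323.7699115 143.7699115] [0.5076 0.0487 0.074 ]
head z 0.018587652093349893 rel tool [ 1.10207520e-03  2.99926314e-04 -3.02214788e-08] 0.014131097123026848
strap ((0.39510953426361084, 0.12418150156736374), (0.26674994826316833, 0.12264009565114975), 0.34891754388809204)
cap (0.5598023533821106, 0.1257357895374298) 0.027227353304624557 0.17947519722798067
```

View pics/crop.png

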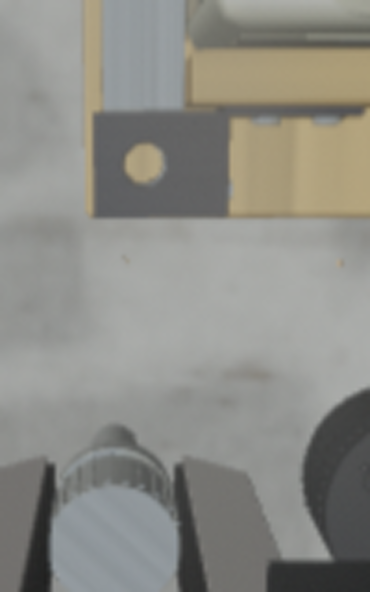

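The crop shows the fork hole cleanly (crop (145,163)); it agrees with cap centre plus cradle geometry to under 1 mm.

apply_moves([
  [0.028, 0.005, 0, 0],
  [0.029, 0.0043, 0, 0],
  [0, 0, 0.03, 0],
  [0, 0, 0.028, 0],
  [0, 0, 0.01, 0],
  [0, 0, 0, 0],
  [0, 0, 0, 0],
  [0, 0, 0, 0],
])

```text
time_s: 7.43
tool_pos: [0.5087, 0.0483, 0.1336]
ee_rot: [0.69, 0.724, 0.001, 0.001]
force: [0.5, 0.2, 0.1]
grip_width: 0.227
finger_force: 25.0
```

```bash
cat > chk.py <<'E'
from h import *
s=observe(); R=Ro.from_quat(s["ee_rot"]).as_matrix(); tp=np.array(s["tool_pos"]); print(tp.round(4), np.round(s["force"],1), "err to hole (tool)", (R.T@(np.array([.5076,.0485,tp[2]])-tp)).round(4), "tilt",R[:,2].round(4))
p=shot("wrist"); save(p,"crop2.png",(250,150,390,290),4)
print(proj(p,[[.5076,.0485,.074]]))
q=shot("side"); save(q,"side2.png",(290,195,350,245),10)
print(proj(q,[[.5076,.0485,.074],tp-[0,0,.0466]]))
E
python3 chk.py
```

```text
[0.5087 0.0483 0.1336] [0.5 0.2 0.1] err to hole (tool) [ 0.0003 -0.0011 -0.    ] tilt [ 2.2e-03  1.0e-04 -1.0e+00]
[[313.78434271 212.44049064]]
[[312.57626312 227.29189752]
 [312.89648982 222.82945176]]
```

View pics/side2.png

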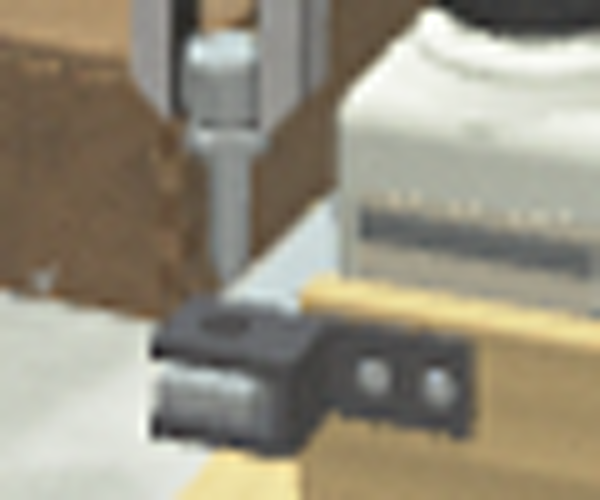

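Side crop: pin upright, tip at (228,280) straight above the fork hole at (227,322). Going down.

apply_moves([
  [0, -0.0008, 0.004, 0],
  [0, 0, 0.004, 0],
  [0, 0, 0.004, 0],
  [0, 0, 0.003, 0],
  [0, 0, 0.003, 0],
  [0, 0, 0, 0],
])

```text
time_s: 8.03
tool_pos: [0.5068, 0.0485, 0.1132]
ee_rot: [0.69, 0.724, -0.0, -0.0]
force: [1.0, -0.2, -1.2]
grip_width: 0.227
finger_force: 25.0
```

apply_moves([
  [0, 0, 0.004, 0],
  [0, 0, 0.004, 0],
  [0, 0, 0.004, 0],
  [0, 0, 0, 0],
])

```text
time_s: 8.37
tool_pos: [0.5067, 0.0485, 0.101]
ee_rot: [0.69, 0.724, -0.0, -0.0]
force: [0.4, 0.6, -1.2]
grip_width: 0.226
finger_force: 25.0
```

apply_moves([
  [0, 0, 0.004, 0],
  [0, 0, 0.004, 0],
  [0, 0, 0.003, 0],
  [0, 0, 0, 0],
])

```text
time_s: 8.7
tool_pos: [0.5068, 0.0484, 0.0902]
ee_rot: [0.69, 0.724, -0.0, -0.0]
force: [-0.2, -0.0, -2.0]
grip_width: 0.229
finger_force: 25.0
```

apply_moves([
  [0, 0, 0.003, 0],
  [0, 0, 0.003, 0],
  [0, 0, 0.0015, 0],
  [0, 0, 0.001, 0],
  [0, 0, 0, 0],
])

```text
time_s: 9.12
tool_pos: [0.5071, 0.0485, 0.0826]
ee_rot: [0.69, 0.724, -0.0, -0.0]
force: [-1.4, -0.1, 1.1]
grip_width: 0.228
finger_force: 25.0
```

apply_moves([
  [0, 0, 0.001, 0],
  [0, 0, 0.001, 0],
  [0, 0, 0, 0],
])

```text
time_s: 9.37
tool_pos: [0.5072, 0.0485, 0.0824]
ee_rot: [0.69, 0.724, 0.0, 0.0]
force: [-13.4, -0.1, 26.9]
grip_width: 0.228
finger_force: 25.1
```

Head seated (27 N reaction). Release and rise.

apply_moves([
  [0, 0, -0.001, 0],
  [0, 0, 0, 0],
  [0, 0, 0, 0],
  [0, 0, 0, 0],
  [0, 0, -0.005, 0],
  [0, 0, -0.02, 0],
  [0, 0, -0.035, 0],
  [0, 0, -0.035, 0],
  [0, 0, -0.035, 0],
  [0, 0, -0.01, 0],
  [-0.02, 0, 0, 0],
  [0, 0, 0, 0],
], fingers=0.42)

```text
time_s: 10.37
tool_pos: [0.5083, 0.0269, 0.2221]
ee_rot: [0.69, 0.724, 0.0, 0.001]
force: [0.3, -1.2, -0.1]
grip_width: 0.417
finger_force: 0.0
```

```bash
python3 - <<'E'
from h import *
q=shot("side"); save(q,"side3.png",(290,165,380,245),7)
p=shot("wrist"); C=cloud(p); s=p["s"]; R=Ro.from_quat(s["ee_rot"]).as_matrix(); tp=np.array(s["tool_pos"]); print(tp,R[:,0],s["grip_width"],s["joints"])
m=(np.hypot(C[...,0]-.5076,C[...,1]-.0485)<.02)&(C[...,2]>.085)&(C[...,2]<.11); print("pin head",m.sum(), np.median(C[m],0).round(4))
m=(abs(C[...,2]-.178)<.005)&(np.hypot(C[...,0]-.56,C[...,1]-.125)<.05); c,r=cv2.minEnclosingCircle(C[m][:,:2].astype(np.float32)); print("cap",c,r,np.median(C[m][:,2]),m.sum()); 
print("delta tool",R.T@(np.r_[c,tp[2]]-tp))
v,u=np.nonzero(m); print(u.min(),u.max(),v.min(),v.max())
E
```

```text
[0.50798297 0.02779518 0.22136544] [-4.69447516e-02  9.98897485e-01 -6.33708763e-05] 0.42538256240348554 [-1.73060741e-02  1.95092549e-01  1.61394582e+00 -6.93274829e-05
  1.33261440e+00 -6.42517248e-02]
pin head 364 [0.5074 0.0492 0.1012]
cap (0.5595605969429016, 0.12575474381446838) 0.02707074210047722 0.17949813996896713 4190
delta tool [ 9.54302656e-02  5.61194500e-02 -9.65652565e-06]
354 425 58 132
```

View pics/side3.png

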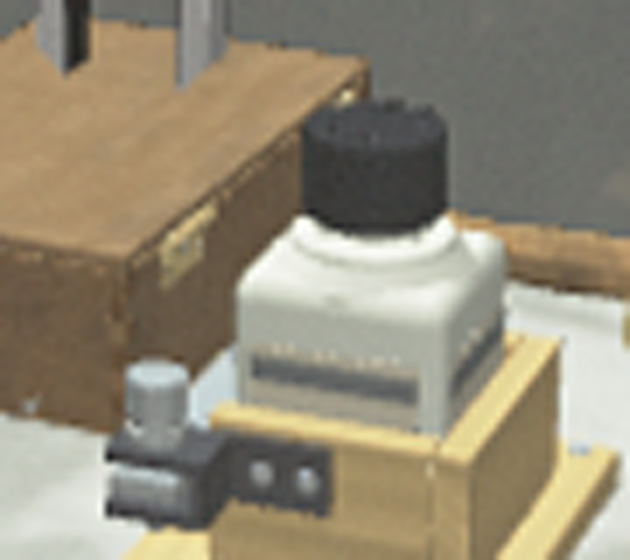

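Side crop: the pin's head sits on the fork at (158,400), the cap is undisturbed at (375,165). Depth confirms the pin head top at 0.101 m. The cap on the bottle measures 27 mm radius (54 mm), so it is the one meant.

apply_moves([
  [0.024, 0.014, 0, 0],
  [0.024, 0.014, 0, 0],
  [0.024, 0.014, 0, 0],
  [0.0234, 0.014, 0, 0],
  [0, 0, 0, 0],
  [0, 0, 0.025, 0],
  [0, 0, 0.025, 0],
  [0, 0, 0.015, 0],
  [0, 0, 0.005, 0],
  [0, 0, 0, 0],
  [0, 0, 0, 0],
], fingers=0.85)

```text
time_s: 11.38
tool_pos: [0.5595, 0.1266, 0.1521]
ee_rot: [0.69, 0.724, 0.0, 0.0]
force: [-0.4, -0.5, 0.2]
grip_width: 0.85
finger_force: 0.0
```

apply_moves([
  [0, 0, 0, 0],
  [0, 0, 0, 0],
  [0, 0, 0, 0],
  [0, 0, 0, 0],
  [0, 0, 0, 0],
  [0, 0, 0, 0],
], fingers=0.4, squeeze=35)

```text
time_s: 11.88
tool_pos: [0.5596, 0.1265, 0.1518]
ee_rot: [0.69, 0.724, 0.0, 0.0]
force: [0.1, 0.5, 2.8]
grip_width: 0.56
finger_force: 35.0
```

apply_moves([
  [0, 0, 0.002, 0],
  [0, 0, 0.002, 0],
  [0, 0, 0.002, 0],
  [0, 0, 0.001, 0],
  [0, 0, 0, 0],
  [0, 0, 0, 0],
])

```text
time_s: 12.38
tool_pos: [0.5596, 0.1265, 0.145]
ee_rot: [0.69, 0.724, 0.0, 0.0]
force: [-2.6, -0.2, 8.5]
grip_width: 0.559
finger_force: 35.0
```

apply_moves([
  [0, 0, 0.0005, -3],
  [0, 0, 0, -5],
  [0, 0, 0, -5],
  [0, 0, 0, -6],
  [0, 0, 0, -6],
  [0, 0, 0, -6],
  [0, 0, 0, -6],
  [0, 0, 0, -6],
  [0, 0, 0, -6],
  [0, 0, 0, -6],
  [0, 0, 0, -5],
  [0, 0, 0, 0],
])

```text
time_s: 13.38
tool_pos: [0.5599, 0.1266, 0.1448]
ee_rot: [0.233, 0.973, 0.0, 0.001]
force: [0.5, -0.9, 8.2]
grip_width: 0.561
finger_force: 35.0
```

```bash
python3 - <<'E'
from h import *
s=observe(); print(s["force"],s["torque"],s["finger_force"],s["tool_pos"],s["joints"])
p=shot("wrist"); save(p,"w5.png")
E
```

```text
[ 0.48363739 -0.9422735   8.17679578] [-0.00584362 -0.07155956  0.07708827] 35.00117669405881 [0.55994943 0.12655735 0.14482005] [ 1.58501159e-01  4.06404809e-01  1.52308795e+00 -4.16094859e-05
  1.21004960e+00 -9.42884555e-01]
```

View pics/w5.png

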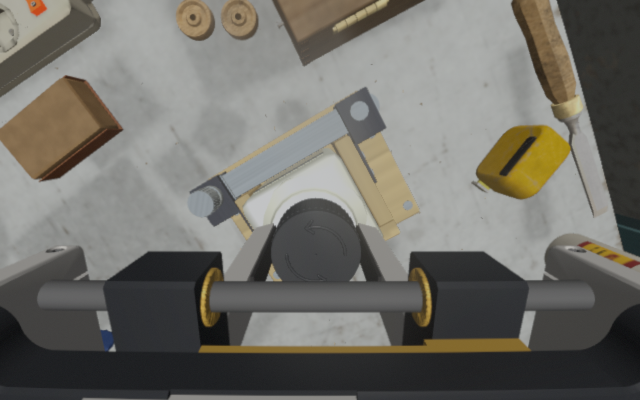

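The view shows the cap at (316,245) in the fingers, the cradle turned 60° in the image with the pin still in the fork at (205,200). The torque is low, so the cap went with the grip. Lift slowly.

apply_moves([
  [0, 0, -0.003, 0],
  [0, 0, -0.003, 0],
  [0, 0, -0.003, 0],
  [0, 0, -0.003, 0],
  [0, 0, -0.003, 0],
  [0, 0, 0, 0],
])

```text
time_s: 13.93
tool_pos: [0.5593, 0.1265, 0.1591]
ee_rot: [0.235, 0.972, -0.0, -0.0]
force: [-0.4, -0.1, -0.5]
grip_width: 0.561
finger_force: 35.0
```

apply_moves([
  [0, 0, -0.006, 0],
  [0, 0, -0.012, 0],
  [0, 0, -0.02, 0],
  [0, 0, -0.025, 0],
  [0, 0, -0.025, 0],
  [0, 0, -0.015, 0],
  [0, 0, -0.007, 0],
  [0, 0, 0, 0],
  [0, 0, 0, 0],
  [0, 0, 0, 0],
  [0, 0, 0, 0],
  [0, 0, 0, 0],
])

```text
time_s: 14.93
tool_pos: [0.5592, 0.1264, 0.2681]
ee_rot: [0.235, 0.972, -0.0, -0.001]
force: [0.1, -0.1, -1.3]
grip_width: 0.56
finger_force: 35.0
```

```bash
python3 - <<'E'
from h import *
q=shot("side"); save(q,"side4.png",(280,110,400,250),4)
p=shot("wrist"); C=cloud(p)
m=(np.hypot(C[...,0]-.5076,C[...,1]-.0485)<.015)&(C[...,2]>.085)&(C[...,2]<.11); print(m.sum(),np.median(C[m],0))
E
```

```text
306 [0.50712421 0.05001401 0.1010067 ]
```

View pics/side4.png

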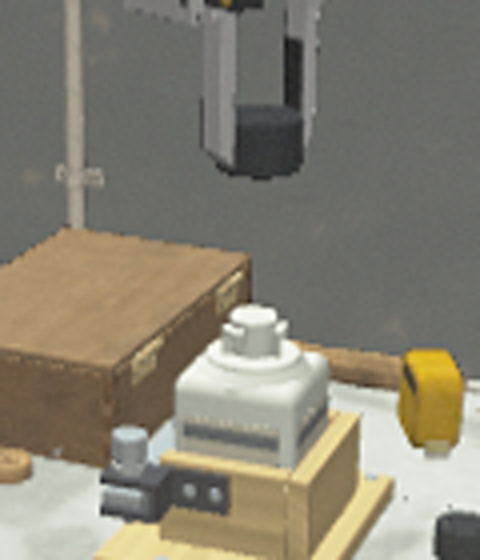

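The cap is held level at crop (265,140) above the open neck at (255,325). The bottle is standing and the pin is home at (130,450).

```bash
python3 -c "
from bench import *; print(job_done())"
```

```text
the job is handed in; nothing more can be done
None
```

The job is handed in: the pin is home in the fork and strap, and the cap was pressed, turned about 60° counter-clockwise and lifted off. It is held level about 10 cm above the open neck, with the bottle standing in the pinned cradle; no verdict came back at hand-in.

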